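# Close the dust filter with its slotted cover and wing nut

## Robot

A 6-joint arm with a two-finger parallel gripper is mounted at the origin on the work surface; the furniture and walls round the work are solid. World frame = base frame: x ahead of the robot, y to its left, z up, the work surface at z = 0. Lengths are in m, angles in rad, forces in N, time in s.
With the tool pointing down it reaches from about 0.325 to 0.75 m from the base axis. Payload 7.6 kg.
Tool frame: the origin (TCP) lies on the centre line of the jaws, within the pads' length; the fingertips stand 19 mm ahead of it and the grasp point (between the pads) is the TCP (robot.tcp_to_tips is the distance from the TCP to the fingertips, in m); z points along the fingers, y is the line along which they close (so a half turn about z gives the same grasp; the last joint's range is limited). The gripper opens to 85 mm and grips with 20 to 120 N. Pads are 22 mm wide; open, the fingers measure 114 mm over their backs; the gripper's body (76 mm by 85 mm) begins 54 mm behind the grasp point. The pads swing forward as they close: fully open they stand 13 mm farther back than shut.
Start: joints at [1.121, 0.052, 1.401, -0, 1.689, -0.07], TCP at [0.195, 0.488, 0.25] pointing down, gripper open.
Joint ranges: [-2.9, 2.9], [-0.91, 2.17], [0.12, 2.37], [-1.06, 4.2], [0.26, 2.73], [-2.93, 2.93]. Speed limits (rad/s): [2.57, 2.57, 3.01, 3.14, 3.14, 3.14].

## Interface

Orientations are given as a unit quaternion [w, x, y, z].
In Python, from station import robot gives the robot as it stands. The module is installed in compiled form; this text tells all that it offers.
- The arm moves only by the tool jog_arm, never from a script. Its argument "rows" is a list that holds one entry, the list of rows, each a list of 7 numbers: the opening in per cent of the stroke, from 0 (shut) to 100 (fully open), then the shift along the tool's x, y, z in mm, then the turn, a rotation vector about the tool's x, y, z in rad. In form: [[[claw, x, y, z, wx, wy, wz], ...]]. A call has exactly 8 rows; each row shifts and turns the commanded pose from where the row before left it, along the tool's axes as they then stand; what a row does not reach is not made up. A row lasts 1/10 s, in which the tool goes at most 50 mm and 8.59 degrees, less where a joint would pass 70% of its speed; a pose out of reach is approached as far as the arm can. A call with a gripper value outside its range is refused whole. The fingers move at their own pace and stop on an object; "newtons" is the grip in N (left out, the last holds). Time passes only in rows, so rows that do not move let the fingers close, or fill a call up. It gives the time, the measured TCP pose, the force, the opening and the grip force at its end, in the units of the state.
- robot.get_state(): the state, without advancing time (a new reading comes with each control period).
- robot.snapshot(name): name is "scene" or "top"; returns a dict with "image" (384x512x3 uint8, red, green, blue), "fx", "fy", "cx", "cy" (pixels), "pose" (4x4, takes a point from camera to world coordinates). Camera axes: x right, y up, looking along -z (the intrinsics and any distortion apply to the point x, -y, -z); pixel columns grow to the right and rows downward; lengths in m; the calibration is good to about 2 mm. A picture is of the moment at which its call begins. There is no depth.
- robot.hand_in(): hands the job in; it is judged then, once.
Trained networks look in a picture, given as the dict that the camera call returned (one of the last four; its "shot" number tells which), for a name from the list of things; names that differ only in an ending like _2 or _b are one class to them, and where a whole thing is asked for, a point or a joint stands for the part that bears it (a point fixed in the world has none). Each returns a list of dicts, best first, with "conf" (0 to 1); they miss things now and then, are a little off and sometimes report something else, mostly with a low value. They report only what shows in the picture. A call takes as long as a camera call. They do not tell look-alikes from the thing itself.
- robot.recognise(picture, query): "location" ([row, column] in pixels, amid what is visible of it).
- robot.tip_of(picture, query): "location" ([row, column] in pixels: a listed point, or the origin of a listed thing).
The state is a dict: "time_s": time; "q": joint angles; "joint_velocities": joint speeds; "joint_efforts": joint torques, N m; "tcp_pos": TCP position; "eef_rot": TCP orientation; "ft_force": force on the tool from outside, world axes, zero at the start; "wrist_torque": the same for the moment, N m; "opening": finger opening in m; "grip_force": force on a finger pad.
Only numpy, scipy, OpenCV 4.12 (cv2) and the standard library are available. Lean on these libraries where they do the work, as an engineer would, in place of code of your own. Each camera call takes 0.05 s, during which the arm holds its last target. There are 200 camera calls.

## Task

Close the grey dust-filter housing: put the cover with the long slot over the centre stud and wing nut so that it sits flat on the housing's flange, lined up with the housing, then turn the wing nut clockwise (seen from above), about a quarter turn, until it is snug across the slot. Leave the blank cover without a slot where it lies.

Things in the scene. Friction and masses are not known exactly. Their poses are not given: they have to be found in the camera images.
- cover_mid (a point): The loose cover to fit: an aluminium upside-down tray 120 x 60 x 22 mm (x, y, z), 150 g, open below, with a slot 56 x 26 mm, long way along x, through the middle of its top. It lies open side down on the table, left or right of the housing. The point is its middle, 11 mm above its lower rim. Grip it across its 60 mm width. A half turn about z makes no difference.
- blank_mid (a point): The blank aluminium cover: same outside shape and size as the slotted one, but with a closed top. It must stay where it lies, on the other side of the housing. The point is its middle, 11 mm above its lower rim; x along its length.
- seat (a point): Middle of the grey fixed housing's flange, on the stud's axis, 40 mm above the table: the cover's lower rim rests in this plane. x: along the housing (flange 156 x 96 mm; a dark pipe sticks out at +x); the cover's length must lie along it, either way round. On the flange stand a filter element 94 x 34 x 13 mm, which goes inside the cover, and an 8 mm stud, 48 mm high, with the wing nut.
- wing_grip (a point): Middle of the steel wing nut's ears, on the stud's axis, 20 mm above the nut's underside, which starts 26 mm above the flange; turns with the nut. The nut is 45 mm long (x), 10 mm thick (y), 33 mm high. At the start it lies along the housing within 6 degrees, so the slotted cover drops over it and its top ends 4 mm below the nut. Grip it from above across its thickness.
- wing_nut (a joint): Turn of the wing nut, rad: 0 = along the housing (open), growing clockwise seen from above, firm stop at 1.45 (snug, across the slot). It turns against light friction (0.06 N m), stays where it is left, and sinks 4 mm on its thread over the full turn, down to the seated cover.
Mind the look-alikes: they are no part of the job. Leave any brown look-alike of the part that bears cover_mid alone.

How it is judged:
On the way, in this order (a step that is already met when the one before it is completed fails the run):
1. the slotted cover sits flat on the flange, over the stud and lined up with the housing (horizontal distance between cover_mid and seat below 0.012 m and z of cover_mid in the frame of seat between 0.008 and 0.014 m and angle between the x axis of cover_mid and the x axis of seat, either way round below 0.25 rad), for 0.2 s.
2. the wing nut is turned down snug (value of joint wing_nut above 1.2 rad), for 0.2 s.
At the end, for the whole second after the job is handed in: The slotted cover rests on the flange (height within 3 mm), within 12 mm of the stud's axis and within 14 degrees of the housing's length, the wing nut stands turned past 1.2 rad clockwise (stop at 1.45), and the blank cover is within 40 mm of where it lay (all of step 1 and value of joint wing_nut above 1.2 rad and distance of blank_mid from where it was at the start of the episode below 0.04 m); the robot touches nothing.
It fails at once if the blank cover is moved more than 40 mm (distance of blank_mid from where it was at the start of the episode above 0.04 m).
It also fails if it takes over 53 s, if anything falls off the work surface, if the arm or the gripper's body presses on something with over 40 N, if the wrist force passes 120 N, or if a joint passes its speed limit or range.

## Working session

There is one attempt and no reset: what is moved stays moved. The work goes in short steps, Python scripts to look and compute and a tool call to move; the robot and the scene stay as the last step left them, time stands still between calls to the robot, and variables do not carry over. Pictures are saved under pics/ and viewed, at most 10 in all, crops included, and the job is handed in when it is done.

Besides the shell and the picture viewer there is one more tool, called after ">>>" as a command line: name --argument value ..., lists and objects as JSON in quotes. jog_arm: Moves the arm, as the interface text tells. Its arguments: {"type":"object","properties":{"rows":{"type":"array","items":{"type":"array","items":{"type":"array","items":{"type":"number"}}}},"newtons":{"type":"number"}},"required":["rows"]}

```bash
mkdir -p pics; cat > h.py <<'E'
import numpy as np, cv2
from station import robot
def ray(s,rc):
    r,c=rc; P=np.array(s["pose"]); d=P[:3,:3]@np.array([(c-s["cx"])/s["fx"],-(r-s["cy"])/s["fy"],-1]); return P[:3,3],d
def at(s,rc,z):
    o,d=ray(s,rc); return o+d*(z-o[2])/d[2]
def proj(s,p):
    P=np.array(s["pose"]); q=P[:3,:3].T@(np.array(p)-P[:3,3]); return [s["cy"]-s["fy"]*q[1]/-q[2], s["cx"]+s["fx"]*q[0]/-q[2]]
E
python3 - <<'E'
from h import *
ims=[]
for n in ["top","scene"]:
    s=robot.snapshot(n); ims.append(s["image"][:,:,::-1])
    print(n,[k for k in s], np.round(s["pose"],3).tolist(), s["fx"])
    for q,z in [("cover_mid",.011),("blank_mid",.011),("seat",.04),("wing_grip",.086)]:
        for d in robot.tip_of(s,q)[:4]: print(q,round(d["conf"],2),np.round(d["location"],1),np.round(at(s,d["location"],z),3))
cv2.imwrite("pics/t0.png",ims[0]);cv2.imwrite("pics/s0.png",ims[1])
E
```

```text
top ['image', 'fx', 'fy', 'cx', 'cy', 'pose', 'shot'] [[0.004, 0.992, -0.13, 0.396], [-1.0, 0.004, 0.002, 0.002], [0.003, 0.13, 0.992, 1.094], [0.0, 0.0, 0.0, 1.0]] 352.9491017432205
cover_mid 0.6 [177.7 223.3] [0.588 0.113 0.011]
cover_mid 0.59 [196.  340.5] [ 0.532 -0.251  0.011]
blank_mid 0.64 [194.9 170.9] [0.533 0.274 0.011]
seat 0.79 [195.3 272.4] [ 0.529 -0.039  0.04 ]
wing_grip 0.59 [194.3 275.8] [ 0.527 -0.047  0.086]
scene ['image', 'fx', 'fy', 'cx', 'cy', 'pose', 'shot'] [[0.9, 0.211, -0.38, 0.161], [-0.435, 0.452, -0.779, -0.777], [0.007, 0.867, 0.499, 0.555], [0.0, 0.0, 0.0, 1.0]] 396.4224550243462
cover_mid 0.97 [186.4 250.1] [0.578 0.115 0.011]
cover_mid 0.89 [268.6 302.1] [ 0.526 -0.249  0.011]
blank_mid 0.86 [167.9 212. ] [0.521 0.272 0.011]
seat 0.94 [208.7 257. ] [ 0.523 -0.042  0.04 ]
wing_grip 0.67 [189.6 253.7] [ 0.521 -0.026  0.086]
```

View pics/t0.png

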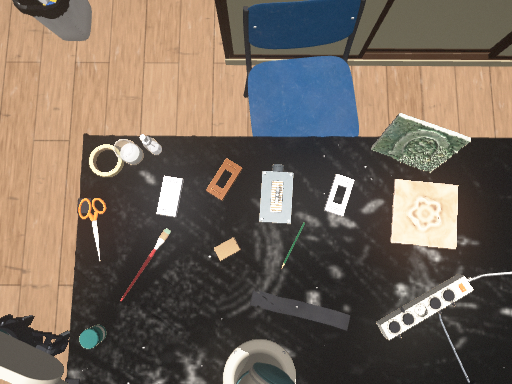

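View pics/s0.png

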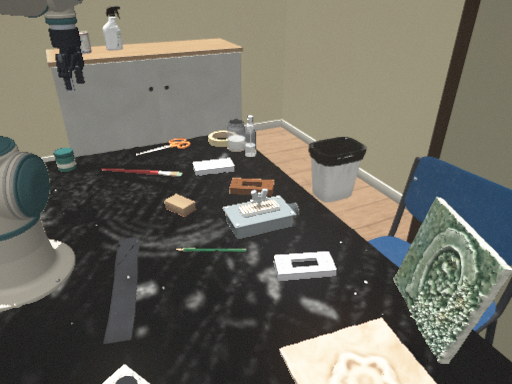

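The top view shows the slotted silver cover at row 195, col 340. The housing is at (197,277) with its pipe upward (+x), the brown look-alike at (178,223) and the blank at (196,170). Next I'll measure the angles.

```bash
cat > m.py <<'E'
from h import *
def rect(s,rc,mask,z):
    n,l=cv2.connectedComponents(mask.astype(np.uint8)); 
    r,c=map(int,rc); w=l[r-15:r+16,c-15:c+16]; k=np.bincount(w[w>0]).argmax()
    cs,_=cv2.findContours((l==k).astype(np.uint8),cv2.RETR_EXTERNAL,cv2.CHAIN_APPROX_NONE)
    pts=np.array([at(s,(p[0][1],p[0][0]),z)[:2] for p in max(cs,key=len)],np.float32)*1000
    (cx,cy),(a,b),_=R=cv2.minAreaRect(pts); B=cv2.boxPoints(R); e=max([B[1]-B[0],B[2]-B[1]],key=np.linalg.norm)
    an=np.degrees(np.arctan2(e[1],e[0])); return np.round([cx,cy,a,b,(an+90)%180-90],1)
E
python3 - <<'E'
from m import *
s=robot.snapshot("top"); I=s["image"].astype(int); g=I.min(2)
print(I[195,268],I[175,270],I[196,170],I[185,340])
print("cover",rect(s,(196,340),g>170,.022)); print("blank",rect(s,(196,170),g>170,.022))
for t in (90,110,130): print("flange",rect(s,(196,277),g>t,.04))
cr=np.hstack([cv2.resize(s["image"][160:232,c-32:c+32,::-1],None,fx=6,fy=6,interpolation=cv2.INTER_CUBIC) for c in (277,340)])
cv2.imwrite("pics/c0.png",cr)
E
```

```text
[216 223 224] [206 216 218] [255 255 255] [214 205 202]
cover [ 535.1 -244.4   59.5  121.3  -18.7]
blank [529.8 276.6  59.2 120.2  -9. ]
flange [536.7 -46.4 103.7 179.8  -3.6]
flange [537.5 -50.4  95.7 177.8  -3.6]
flange [529.3 -49.8  95.6 161.5  -3.6]
```

View pics/c0.png

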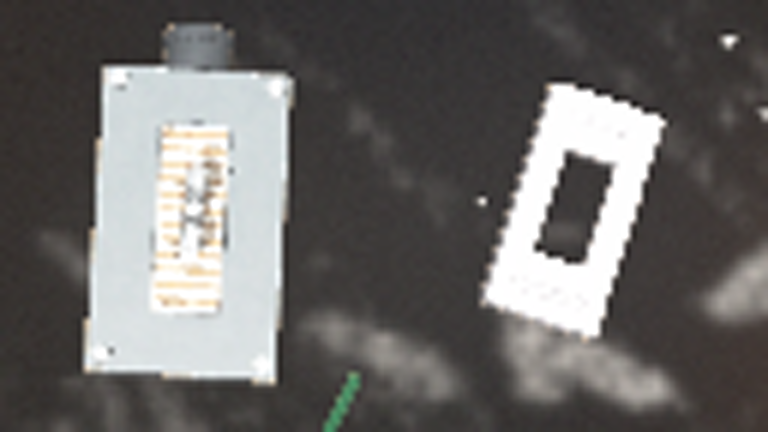

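```bash
cat >> h.py <<'E'
from scipy.spatial.transform import Rotation as Ro
def goto(p,yaw):  # tool y axis along world direction yaw+90 (mod 180), pointing down; tool-frame mm, and turn
    st=robot.get_state(); q=st["eef_rot"]; R=Ro.from_quat(q[1:]+q[:1] if isinstance(q,list) else np.r_[q[1:],q[0]])
    y=np.radians(yaw); best=None
    for k in (0,np.pi):
        T=Ro.from_euler("z",y+k)*Ro.from_euler("x",np.pi)
        v=(R.inv()*T).as_rotvec(); print("turn(tool)",np.round(v,3))
    print("t",st["time_s"],"tcp",np.round(st["tcp_pos"],4),"q",np.round(st["q"],2),"tool axes",np.round(R.as_matrix(),3).tolist(),"F",np.round(st["ft_force"],1),"open",st["opening"],st["grip_force"])
    print("shift(tool) mm",np.round(R.inv().apply(np.array(p)-st["tcp_pos"])*1000,1))
E
python3 - <<'E'
from m import *
print(robot.tcp_to_tips)
goto((.535,-.244,.15),-18.7)
s=robot.snapshot("scene");I=s["image"].astype(int)
for q,z in (("cover_mid",.011),("wing_grip",.086),("seat",.04)):
  for d in robot.tip_of(s,q)[:2]: print(q,d["conf"],at(s,d["location"],z))
# predicted projections vs picture
im=s["image"][:,:,::-1].copy()
def box(c,yaw,L,W,z,col):
    a=np.radians(yaw)
    P=[proj(s,(c[0]+u*L/2*np.cos(a)-v*W/2*np.sin(a),c[1]+u*L/2*np.sin(a)+v*W/2*np.cos(a),z)) for u,v in ((1,1),(1,-1),(-1,-1),(-1,1))]
    cv2.polylines(big,[np.int32([[(p[1]-190)*5,(p[0]-175)*5] for p in P])],True,col,1)
big=cv2.resize(im[175:290,190:345],None,fx=5,fy=5,interpolation=cv2.INTER_CUBIC)
box((.535,-.2445),-18.7,.12,.06,.022,(0,0,255)); box((.535,-.2445),-18.7,.12,.06,0,(0,255,0))
box((.527,-.05),-3.6,.156,.096,.04,(0,0,255)); box((.527,-.05),-3.6,.045,.01,.099,(0,0,255)); box((.527,-.05),-3.6,.094,.034,.053,(0,255,0))
cv2.imwrite("pics/s1.png",big)
E
```

```text
0.019
turn(tool) [ 0.    -0.     3.088]
turn(tool) [ 0.     0.    -0.053]
t 0.55 tcp [0.1946 0.4876 0.2503] q [ 1.12  0.05  1.4  -0.    1.69 -0.07] tool axes [[-0.929, 0.371, 0.0], [0.371, 0.929, 0.0], [-0.0, 0.0, -1.0]] F [0.7 0.4 0.7] open 0.08572778832431303 0.0
shift(tool) mm [-587.3 -553.3  100.3]
cover_mid 0.93 [ 0.53053615 -0.24514691  0.011     ]
cover_mid 0.82 [0.57476168 0.11378762 0.011     ]
wing_grip 0.57 [ 0.52612272 -0.04702215  0.086     ]
seat 0.87 [ 0.51671137 -0.057021    0.04      ]
```

View pics/s1.png

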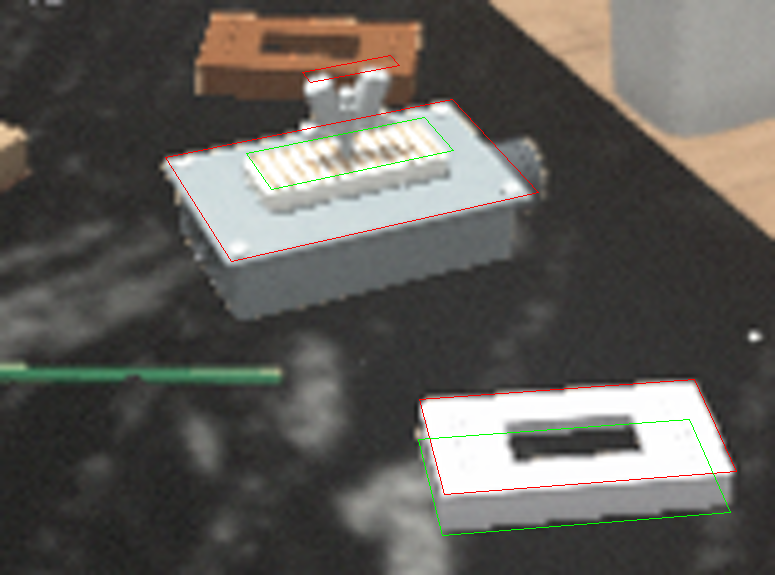

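The overlay matches both the cover and the housing. The nut sits about 2 mm toward −x of my estimate. I'll move above the cover.

>>> jog_arm --rows '[[[100,-35,-33,5,0,0,0],[100,-35,-33,5,0,0,0],[100,-35,-33,5,0,0,0],[100,-35,-33,5,0,0,0],[100,-35,-33,5,0,0,0],[100,-35,-33,5,0,0,0],[100,-35,-33,5,0,0,0],[100,-35,-33,5,0,0,0]]]' --newtons 30

```text
time_s: 1.55
tcp_pos: [0.3572, 0.1368, 0.2105]
eef_rot: [0.001, 0.189, 0.982, 0.0]
ft_force: [1.6, -0.2, 0.3]
opening: 0.0859
grip_force: 0.0
```

>>> jog_arm --rows '[[[100,-35,-33,5,0,0,0],[100,-35,-33,5,0,0,0],[100,-35,-33,5,0,0,0],[100,-35,-33,5,0,0,0],[100,-35,-33,5,0,0,0],[100,-35,-33,5,0,0,0],[100,-35,-33,5,0,0,0],[100,0,0,5,0,0,0]]]'

```text
time_s: 2.35
tcp_pos: [0.4994, -0.1711, 0.1688]
eef_rot: [-0.001, 0.191, 0.982, -0.0]
ft_force: [0.7, 0.3, 0.1]
opening: 0.0854
grip_force: 0.0
```

```bash
python3 -c "
from h import *
goto((.535,-.2445,.06),-18.7)"
```

```text
turn(tool) [-2.000e-03  1.000e-03  3.083e+00]
turn(tool) [-0.001 -0.001 -0.058]
t 2.35 tcp [ 0.4994 -0.1711  0.1688] q [-0.4   0.1   1.51 -0.    1.53 -1.59] tool axes [[-0.927, 0.375, -0.001], [0.375, 0.927, -0.0], [0.001, -0.001, -1.0]] F [0.7 0.3 0.1] open 0.08542011004198258 0.0
shift(tool) mm [-60.7 -54.6 108.7]
```

>>> jog_arm --rows '[[[100,-15,-14,20,0,0,0],[100,-15,-14,20,0,0,0],[100,-15,-14,20,0,0,0],[100,-15,-12,20,0,0,0],[100,0,0,15,0,0,-0.057],[100,0,0,13,0,0,0],[100,0,0,0,0,0,0],[100,0,0,0,0,0,0]]]'

```text
time_s: 3.15
tcp_pos: [0.5345, -0.2387, 0.0628]
eef_rot: [0.0, 0.161, 0.987, 0.0]
ft_force: [0.6, 0.3, -0.0]
opening: 0.0851
grip_force: 0.0
```

```bash
python3 -c "
from h import *
goto((.535,-.2445,.024),-18.7)
s=robot.snapshot('scene');cv2.imwrite('pics/s2.png',cv2.resize(s['image'][200:320,230:380,::-1],None,fx=5,fy=5,interpolation=cv2.INTER_CUBIC))"
```

```text
turn(tool) [-1.000e-03  0.000e+00 -3.138e+00]
turn(tool) [0.    0.    0.003]
t 3.15 tcp [ 0.5345 -0.2387  0.0628] q [-0.48  0.36  1.43  0.    1.35 -1.73] tool axes [[-0.948, 0.318, 0.0], [0.318, 0.948, -0.0], [-0.0, 0.0, -1.0]] F [ 0.6  0.3 -0. ] open 0.08509607497281464 0.0
shift(tool) mm [-2.3 -5.4 38.8]
```

View pics/s2.png

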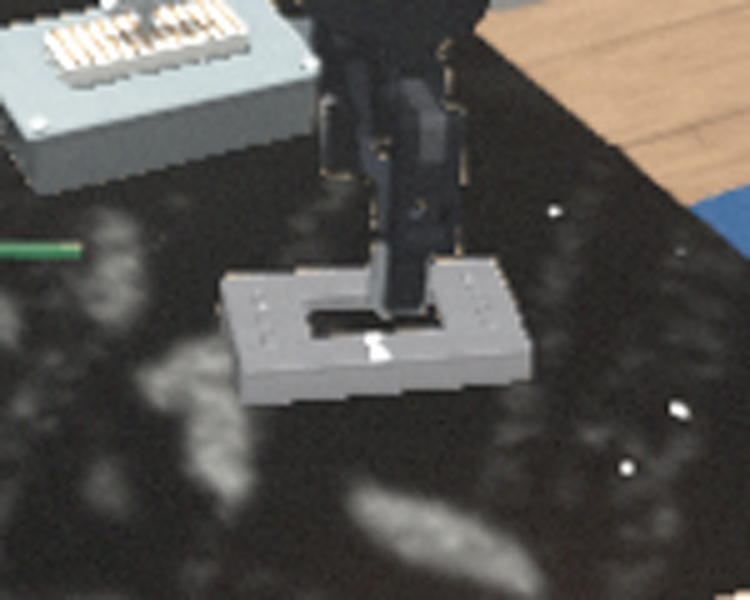

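The gripper straddles the cover at its middle. Descending and gripping.

>>> jog_arm --rows '[[[100,-2,-5,10,0,0,0],[100,0,0,10,0,0,0],[100,0,0,12,0,0,0],[100,0,0,10,0,0,0],[100,0,0,0,0,0,0],[60,0,0,0,0,0,0],[60,0,0,0,0,0,0],[60,0,0,0,0,0,0]]]'

```text
time_s: 4.0
tcp_pos: [0.5351, -0.2447, 0.021]
eef_rot: [0.001, 0.161, 0.987, -0.0]
ft_force: [0.8, -0.2, 2.8]
opening: 0.0591
grip_force: 34.8
```

>>> jog_arm --rows '[[[40,0,0,0,0,0,0],[40,0,0,0,0,0,0],[40,0,0,0,0,0,0],[40,0,0,0,0,0,0],[40,0,0,0,0,0,0],[40,0,0,0,0,0,0],[40,0,0,0,0,0,0],[40,0,0,0,0,0,0]]]' --newtons 40

```text
time_s: 4.8
tcp_pos: [0.5352, -0.2447, 0.021]
eef_rot: [0.001, 0.161, 0.987, -0.0]
ft_force: [-0.5, 0.4, 5.8]
opening: 0.0589
grip_force: 43.7
```

>>> jog_arm --rows '[[[40,0,0,-10,0,0,0],[40,0,0,-20,0,0,0],[40,0,0,-25,0,0,0],[40,0,0,-25,0,0,0],[40,0,0,-25,0,0,0],[40,0,0,-20,0,0,0],[40,0,0,-10,0,0,0],[40,0,0,0,0,0,0]]]'

```text
time_s: 5.6
tcp_pos: [0.5351, -0.2447, 0.1566]
eef_rot: [0.001, 0.161, 0.987, -0.0]
ft_force: [0.6, 0.5, -2.1]
opening: 0.0591
grip_force: 43.6
```

```bash
python3 -c "
from h import *
goto((.526,-.05,.15),-3.6)"
```

```text
turn(tool) [3.000e-03 1.000e-03 2.882e+00]
turn(tool) [-0.001  0.002 -0.26 ]
t 5.6 tcp [ 0.5351 -0.2447  0.1566] q [-0.49  0.27  1.34  0.    1.52 -1.74] tool axes [[-0.948, 0.317, 0.002], [0.317, 0.948, -0.001], [-0.002, -0.0, -1.0]] F [ 0.6  0.5 -2.1] open 0.05913761715699368 43.57618287205696
shift(tool) mm [ 70.4 181.8   6.4]
```

>>> jog_arm --rows '[[[40,5,14,0,0,0,0],[40,10,26,0,0,0,0],[40,14,36,0,0,0,0],[40,14,36,0,0,0,0],[40,12,32,0,0,0,0],[40,10,25,0,0,0,0],[40,5,13,0,0,0,0],[40,0,0,0,0,0,0]]]'

```text
time_s: 6.4
tcp_pos: [0.5254, -0.0479, 0.1542]
eef_rot: [-0.001, 0.159, 0.987, 0.0]
ft_force: [-0.2, 0.7, -1.8]
opening: 0.0591
grip_force: 43.6
```

>>> jog_arm --rows '[[[40,0,0,0,0,0,-0.06],[40,0,0,0,0,0,-0.1],[40,0,0,0,0,0,-0.1],[40,0,0,0,0,0,0],[40,0,0,0,0,0,0],[40,0,0,0,0,0,0],[40,0,0,0,0,0,0],[40,0,0,0,0,0,0]]]'

```text
time_s: 7.2
tcp_pos: [0.5261, -0.0498, 0.1552]
eef_rot: [-0.0, 0.032, 0.999, 0.0]
ft_force: [1.1, -0.6, -1.8]
opening: 0.059
grip_force: 43.6
```

```bash
cat > ov.py <<'E'
from m import *
import sys
def overlay(name,boxes,r0,r1,c0,c1,k,fn):
    s=robot.snapshot(name); big=cv2.resize(s["image"][r0:r1,c0:c1,::-1],None,fx=k,fy=k,interpolation=cv2.INTER_CUBIC)
    for c,yaw,L,W,z,col in boxes:
        a=np.radians(yaw)
        P=[proj(s,(c[0]+u*L/2*np.cos(a)-v*W/2*np.sin(a),c[1]+u*L/2*np.sin(a)+v*W/2*np.cos(a),z)) for u,v in ((1,1),(1,-1),(-1,-1),(-1,1))]
        cv2.polylines(big,[np.int32([[(p[1]-c0+.5)*k,(p[0]-r0+.5)*k] for p in P])],True,col,1)
    cv2.imwrite(fn,big)
E
python3 - <<'E'
from ov import *
goto((.526,-.05,.150),-3.6)
t=robot.get_state()["tcp_pos"]
overlay("scene",[((t[0],t[1]),-3.6,.12,.06,t[2]+.001,(0,0,255)),((t[0],t[1]),-3.6,.12,.06,t[2]-.021,(0,255,0)),((.526,-.05),-3.6,.156,.096,.04,(255,0,0))],145,245,200,330,6,"pics/s3.png")
E
```

```text
turn(tool) [-0.    -0.     3.141]
turn(tool) [ 0.    -0.    -0.001]
t 7.2 tcp [ 0.5261 -0.0498  0.1552] q [-0.16  0.11  1.53  0.    1.5  -1.67] tool axes [[-0.998, 0.064, -0.0], [0.064, 0.998, 0.0], [0.0, 0.0, -1.0]] F [ 1.1 -0.6 -1.8] open 0.05902777022270472 43.61215353012085
shift(tool) mm [ 0.  -0.2  5.2]
```

View pics/s3.png

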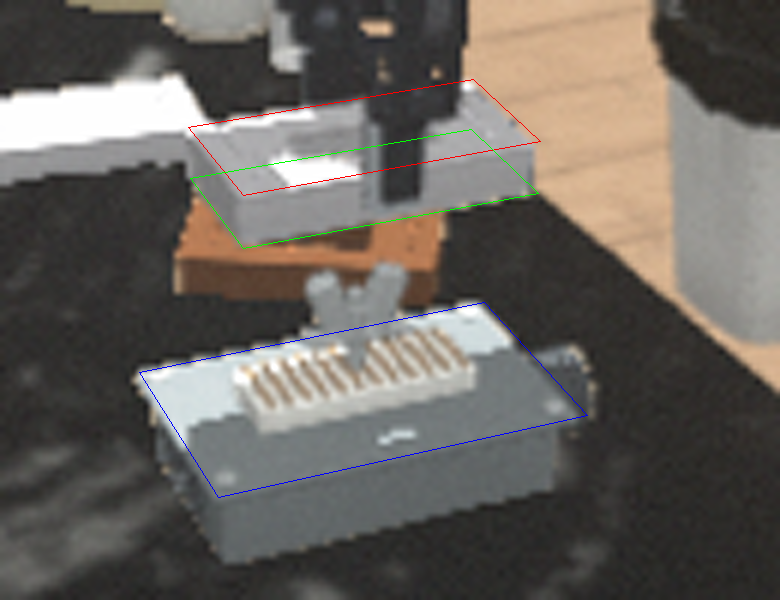

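The held cover and housing match the overlay to about 1 px, with the cover centred over the nut (col ~356 in the crop). Lowering.

>>> jog_arm --rows '[[[40,0,0,10,0,0,0],[40,0,0,15,0,0,0],[40,0,0,15,0,0,0],[40,0,0,10,0,0,0],[40,0,0,5,0,0,0],[40,0,0,4,0,0,0],[40,0,0,4,0,0,0],[40,0,0,0,0,0,0]]]'

```text
time_s: 8.05
tcp_pos: [0.526, -0.0497, 0.092]
eef_rot: [-0.0, 0.031, 1.0, 0.0]
ft_force: [0.2, -0.6, -1.9]
opening: 0.059
grip_force: 43.6
```

>>> jog_arm --rows '[[[40,0,0,4,0,0,0],[40,0,0,4,0,0,0],[40,0,0,4,0,0,0],[40,0,0,4,0,0,0],[40,0,0,3,0,0,0],[40,0,0,3,0,0,0],[40,0,0,0,0,0,0],[40,0,0,0,0,0,0]]]'

```text
time_s: 8.85
tcp_pos: [0.5261, -0.0497, 0.0703]
eef_rot: [0.0, 0.031, 1.0, 0.0]
ft_force: [0.1, -0.0, -1.3]
opening: 0.0588
grip_force: 43.6
```

Nothing is touching. About 9 mm remain.

>>> jog_arm --rows '[[[40,0,0,2,0,0,0],[40,0,0,2,0,0,0],[40,0,0,2,0,0,0],[40,0,0,1,0,0,0],[40,0,0,1,0,0,0],[40,0,0,0.5,0,0,0],[40,0,0,0.5,0,0,0],[40,0,0,0,0,0,0]]]'

```text
time_s: 9.65
tcp_pos: [0.5261, -0.0497, 0.0613]
eef_rot: [0.0, 0.031, 1.0, 0.0]
ft_force: [0.5, 0.3, -1.8]
opening: 0.0593
grip_force: 43.6
```

>>> jog_arm --rows '[[[40,0,0,0.5,0,0,0],[40,0,0,0.5,0,0,0],[40,0,0,0.5,0,0,0],[40,0,0,0,0,0,0],[40,0,0,0,0,0,0],[40,0,0,0,0,0,0],[40,0,0,0,0,0,0],[40,0,0,0,0,0,0]]]'

```text
time_s: 10.45
tcp_pos: [0.5263, -0.0497, 0.061]
eef_rot: [0.0, 0.031, 1.0, -0.0]
ft_force: [-4.6, -0.6, 6.5]
opening: 0.059
grip_force: 44.5
```

Contact at the expected height. Releasing and rising.

>>> jog_arm --rows '[[[70,0,0,0,0,0,0],[85,0,0,0,0,0,0],[100,0,0,0,0,0,0],[100,0,0,0,0,0,0],[100,0,0,0,0,0,0],[100,0,0,-15,0,0,0],[100,0,0,-30,0,0,0],[100,0,0,-40,0,0,0]]]'

```text
time_s: 11.25
tcp_pos: [0.5251, -0.0496, 0.1451]
eef_rot: [-0.002, 0.031, 1.0, 0.0]
ft_force: [-0.2, -1.2, 0.3]
opening: 0.0854
grip_force: 0.0
```

>>> jog_arm --rows '[[[100,0,0,-30,0,0,0],[50,0,0,0,0,0,0],[30,0,0,0,0,0,0],[30,0,0,0,0,0,0],[30,0,0,0,0,0,0],[30,0,0,0,0,0,0],[30,0,0,0,0,0,0],[30,0,0,0,0,0,0]]]'

```text
time_s: 12.05
tcp_pos: [0.526, -0.0497, 0.1745]
eef_rot: [-0.0, 0.031, 1.0, 0.0]
ft_force: [0.4, -0.0, 0.5]
opening: 0.0257
grip_force: 0.0
```

```bash
python3 - <<'E'
from ov import *
goto((.526,-.05,.086),-3.6)
c=(.5255,-.05)
overlay("scene",[(c,-3.6,.12,.06,.062,(0,0,255)),(c,-3.6,.12,.06,.04,(0,255,0)),(c,-3.6,.045,.01,.099,(0,0,255))],145,245,200,330,6,"pics/s4.png")
s=robot.snapshot("scene")
for q,z in (("cover_mid",.051),("wing_grip",.086)):
  for d in robot.tip_of(s,q)[:2]: print(q,d["conf"],at(s,d["location"],z))
E
```

```text
turn(tool) [ 1.000e-03  0.000e+00 -3.142e+00]
turn(tool) [ 0.    -0.001  0.   ]
t 12.05 tcp [ 0.526  -0.0497  0.1745] q [-0.16  0.1   1.5   0.    1.54 -1.67] tool axes [[-0.998, 0.063, -0.001], [0.063, 0.998, 0.0], [0.001, 0.0, -1.0]] F [ 0.4 -0.   0.5] open 0.025698971219736307 0.0
shift(tool) mm [-0.1 -0.3 88.5]
cover_mid 0.67 [0.54735756 0.04926649 0.051     ]
cover_mid 0.56 [ 0.52170676 -0.04266687  0.051     ]
wing_grip 0.44 [ 0.52775515 -0.03556759  0.086     ]
```

View pics/s4.png

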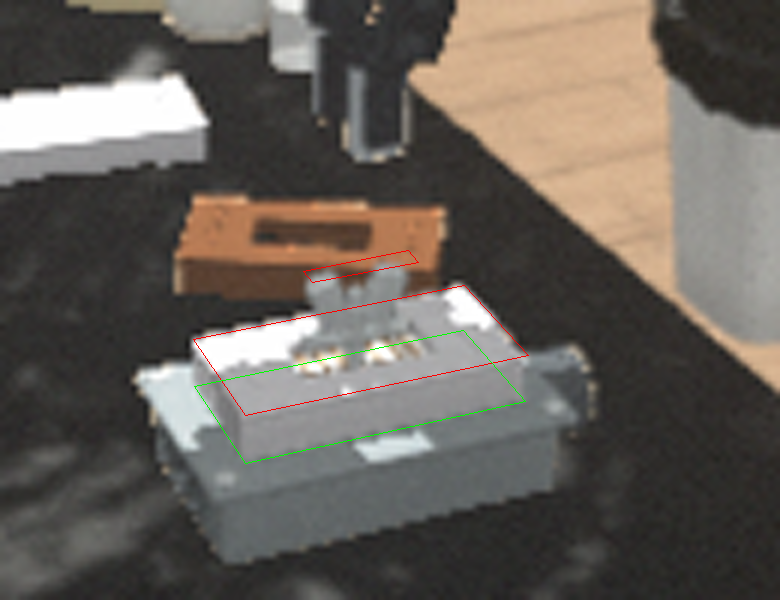

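The cover is seated flat and lined up (corners match the overlay), and the nut's ears stand through the slot. Next I'll grip the nut.

>>> jog_arm --rows '[[[30,0,0,15,0,0,0],[30,0,0,20,0,0,0],[30,0,0,20,0,0,0],[30,0,0,15,0,0,0],[30,0,0,10,0,0,0],[30,0,0,6,0,0,0],[30,0,0,0,0,0,0],[30,0,0,0,0,0,0]]]' --newtons 30

```text
time_s: 13.05
tcp_pos: [0.5265, -0.0498, 0.0895]
eef_rot: [0.001, 0.031, 1.0, -0.0]
ft_force: [-0.8, 0.3, 0.3]
opening: 0.0259
grip_force: 0.0
```

>>> jog_arm --rows '[[[20,0,0,0,0,0,0],[15,0,0,0,0,0,0],[10,0,0,0,0,0,0],[5,0,0,0,0,0,0],[0,0,0,0,0,0,0],[0,0,0,0,0,0,0],[0,0,0,0,0,0,0],[0,0,0,0,0,0,0]]]'

```text
time_s: 13.85
tcp_pos: [0.5265, -0.0487, 0.0898]
eef_rot: [0.001, 0.031, 1.0, 0.001]
ft_force: [-0.5, 6.6, 3.5]
opening: 0.0093
grip_force: 29.2
```

>>> jog_arm --rows '[[[0,0,1.5,0,0,0,0],[0,0,0,0.2,0,0,0.05],[0,0,0,0.25,0,0,0.09],[0,0,0,0.25,0,0,0.09],[0,0,0,0.25,0,0,0.09],[0,0,0,0.25,0,0,0.09],[0,0,0,0.25,0,0,0.09],[0,0,0,0,0,0,0]]]'

```text
time_s: 14.65
tcp_pos: [0.5264, -0.0487, 0.0883]
eef_rot: [0.001, 0.279, 0.96, -0.0]
ft_force: [-2.5, -1.4, 4.6]
opening: 0.0094
grip_force: 29.6
```

```bash
python3 -c "
from h import *
goto((.526,-.049,.086),-3.6-math.degrees(1.4) if 0 else -3.6-80.2)
print(robot.get_state()['wrist_torque'])"
```

```text
turn(tool) [-2.000e-03  0.000e+00 -2.245e+00]
turn(tool) [0.    0.001 0.897]
t 14.65 tcp [ 0.5264 -0.0487  0.0883] q [-0.16  0.18  1.6  -0.    1.37 -1.17] tool axes [[-0.844, 0.536, 0.001], [0.536, 0.844, -0.001], [-0.001, -0.0, -1.0]] F [-2.5 -1.4  4.6] open 0.00938425566268362 29.644908593036234
shift(tool) mm [ 0.2 -0.5  2.3]
[-0.21592332  0.42581003 -0.02301462]
```

Turning well with low forces.

>>> jog_arm --rows '[[[0,0,0,0.3,0,0,0.1],[0,0,0,0.3,0,0,0.1],[0,0,0,0.3,0,0,0.1],[0,0,0,0.3,0,0,0.1],[0,0,0,0.3,0,0,0.1],[0,0,0,0.3,0,0,0.1],[0,0,0,0.3,0,0,0.1],[0,0,0,0,0,0,0]]]'

```text
time_s: 15.45
tcp_pos: [0.5262, -0.0489, 0.0863]
eef_rot: [0.0, 0.592, 0.806, -0.0]
ft_force: [-4.8, -0.5, 6.7]
opening: 0.0092
grip_force: 29.9
```

>>> jog_arm --rows '[[[0,0,0,0.3,0,0,0.1],[0,0,0,0.3,0,0,0.06],[0,0,0,0,0,0,0.04],[0,0,0,0,0,0,0],[0,0,0,0,0,0,0],[0,0,0,0,0,0,0],[0,0,0,0,0,0,0],[0,0,0,0,0,0,0]]]'

```text
time_s: 16.25
tcp_pos: [0.5261, -0.0489, 0.0857]
eef_rot: [0.0, 0.668, 0.744, -0.0]
ft_force: [-4.8, -2.1, 7.6]
opening: 0.0089
grip_force: 29.9
```

```bash
python3 -c "
from h import *
goto((.526,-.049,.086),-3.6-80.2)
print(robot.get_state()['wrist_torque'])"
```

```text
turn(tool) [2.000e-03 0.000e+00 3.141e+00]
turn(tool) [-0.     0.001 -0.001]
t 16.25 tcp [ 0.5261 -0.0489  0.0857] q [-0.16  0.18  1.6  -0.    1.36 -0.27] tool axes [[-0.107, 0.994, 0.0], [0.994, 0.107, -0.001], [-0.001, -0.0, -1.0]] F [-4.8 -2.1  7.6] open 0.008874960326779783 29.9334857147187
shift(tool) mm [-0.1 -0.1 -0.3]
[-0.26623427  0.87801932 -0.05714616]
```

Turned 1.4 rad from the housing line, with no slip seen. Releasing and rising to check.

>>> jog_arm --rows '[[[15,0,0,0,0,0,0],[30,0,0,0,0,0,0],[30,0,0,0,0,0,0],[30,0,0,0,0,0,0],[30,0,0,-10,0,0,0],[30,0,0,-30,0,0,0],[30,0,0,-40,0,0,0],[30,0,0,-40,0,0,0]]]'

```text
time_s: 17.05
tcp_pos: [0.5258, -0.0481, 0.2065]
eef_rot: [-0.0, 0.668, 0.744, -0.0]
ft_force: [0.5, -0.6, 0.6]
opening: 0.0258
grip_force: 0.0
```

>>> jog_arm --rows '[[[30,0,0,-20,0,0,0],[30,0,0,0,0,0,0],[30,0,0,0,0,0,0],[30,0,0,0,0,0,0],[30,0,0,0,0,0,0],[30,0,0,0,0,0,0],[30,0,0,0,0,0,0],[30,0,0,0,0,0,0]]]'

```text
time_s: 17.85
tcp_pos: [0.5261, -0.0482, 0.2244]
eef_rot: [-0.0, 0.668, 0.744, -0.0]
ft_force: [-0.1, -0.4, -0.1]
opening: 0.0255
grip_force: 0.0
```

```bash
python3 - <<'E'
from ov import *
c=(.5255,-.05)
overlay("scene",[(c,-3.6,.12,.06,.062,(0,0,255)),(c,-83.8,.045,.01,.095,(0,255,0))],145,245,200,330,6,"pics/s5.png")
E
```

```text
(no output)
```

View pics/s5.png

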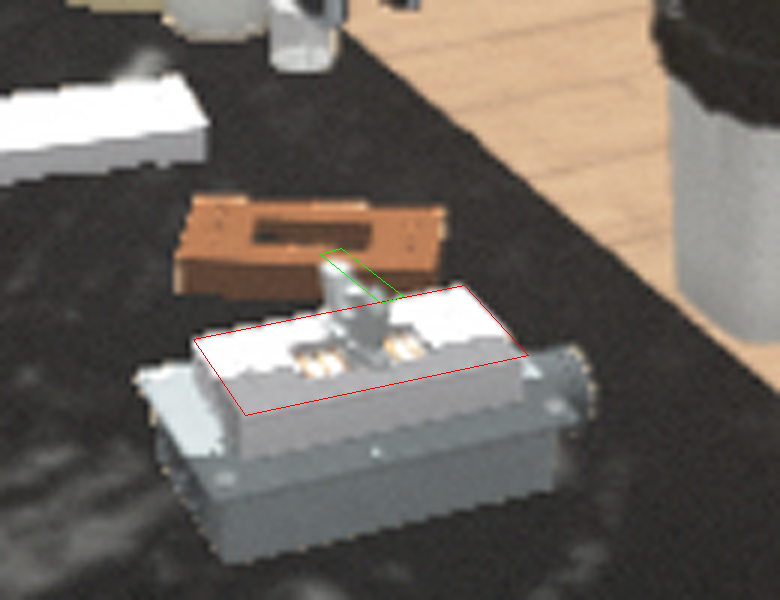

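The nut now stands across the slot, with its ears from about (265,340) to (300,385) along the overlay. The cover is unmoved and the blank is in place.

```bash
python3 -c "
from h import *
print(robot.hand_in())"
```

```text
the job is handed in; nothing more can be done
None
```

The slotted cover sits flat on the flange in line with the housing, the wing nut is turned about 1.4 rad clockwise across the slot, the blank cover was left where it lay, and the job is handed in (no verdict was returned).

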